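# Hang the pail on the sprung scale and mark its tare

## Task

Set the tare of the hanging scale: pick the empty steel pail off the chopping board and hang it by the bare middle of its handle on the scale's sprung hook, easing its weight on so that the hook never plunges to the bottom of its travel. Let go, and once the pail hangs upright and still, push the blue tare marker down the graduated plate until its line is level with the red pointer, and leave the pail hanging there. Keep the pail upright all the while, and do not knock or shift the mill, jar, spice jar, oil bottle or glass.

Things in the scene. Friction and masses are not known exactly. Their poses are not given: they have to be found in the camera images.
- pail: Empty steel pail, 100 mm across the rim, 75 mm high, 76 mm across the foot, with a fixed upright handle (no swing) along its y axis, 142 mm wide over its wires; 176 mm high in all. Origin: centre of its underside; z up. Half a turn changes nothing. Weighs 0.24 to 0.46 kg. Stands on the chopping board, whose top is 22 mm above the worktop.
- pail_bar (a point): Middle of the pail's handle, 165 mm above the pail's underside: a bare steel bar, 8 mm thick, free for 39 mm (19 mm either side of this point along the pail's y), which is where the hook goes.
- pail_grip_left (a point): Centre of one wooden grip of the handle, 43 mm from the middle along the pail's +y: 16 mm thick (along the pail's x), 42 mm long (y), 22 mm high; bare steel bar on its inner side. Grip it here from above, the fingers closing along the pail's x.
- pail_grip_right (a point): Centre of the other wooden grip, alike, 43 mm from the middle along the pail's -y.
- scale: Fixed white hanging scale. Origin: on the worktop under the axis of its column (36 mm square, 345 mm high); z up; its -x is the way the hook points, out from the column. Base plate 14 mm high, x -153 to +53, y -90 to +90 mm. On the -y side a white graduated plate with its guide strip spans y -65 to -103 mm at x -4 to -9 mm, 190 to 306 mm high, tied to the column by two small arms.
- hook (a joint): Dip of the sprung hook in m: 0 unloaded, grows downward to the stop at 0.070. Spring 110 N/m (about 9 mm per 100 g), lightly damped: it bobs at 2 to 3 Hz and takes some 2 s to settle when let go. A reading over 0.062 counts as plunging to the bottom.
- hook_seat (a point): Where the middle of the pail's bar lies when seated in the hook (bar along the scale's y), 120 mm out from the column's axis, 259 mm above the worktop unloaded; dips with the hook. The hook is a 10 mm rod in the scale's x-z plane, centre line 9 mm below this point at the seat (level from 108 to 132 mm out); towards the column it slopes up by 22 mm, reached 70 mm out.
- hook_tip (a point): Centre of the red 12 mm ball on the hook's upturned tip, 150 mm out from the column's axis, 17 mm higher than the seat point. The handle's side wires cannot cross the hook sideways: bring the pail in past the tip along the scale's +x, with the bar above the ball and the pail's rim below the rod, until the bar is over the seat, then lower.
- pointer (a point): End of the thin red pointer on the graduated plate; it moves down with the hook (280 mm above the worktop when unloaded).
- tare (a joint): Position of the blue tare marker in m: grows as it is pushed down, range -0.012 to 0.062; when it equals the hook's dip the marker's line is level with the pointer. Stiff sliding fit: about 2 N moves it and it stays where it is left. It always starts above where the loaded pointer comes to rest.
- tare_line (a point): Inner end of the tare marker's thin blue line on the plate, to be brought level with the pointer (same height).
- tare_tab (a point): Centre of the top face of the marker's blue tab, 3 mm above the marker's line, 145 mm from the column's axis on the scale's -y side: a level tab 6 mm thick and 14 mm deep (x); it reaches from the slider block (16 mm high, its outer face 35 mm inward of this point) to 22 mm outward (-y). Push down here with closed fingers.
- pepper_mill: Turned wooden pepper mill on the chopping board, 58 mm across, 170 mm high, loose. Origin at the centre of its underside. Bystander.
- jar: Glass jar with a green lid on the chopping board, 68 x 74 mm, 84 mm high, loose. Origin at the centre of its underside. Bystander.
- spice_jar: Clear spice jar with reddish contents and a black band near its foot, on the chopping board, 52 mm across, 114 mm high, loose. Origin at the centre of its underside. Bystander.
- oil: Tall square glass oil bottle with a pourer on the worktop near the robot, 67 x 66 mm, 334 mm high, loose. Origin at the centre of its underside. Bystander.
- glass: Drinking glass left of the scale, 81 mm across, 86 mm high, loose. Origin at the centre of its underside. Bystander.
Things that resemble listed ones, but are neither listed nor needed, are in the scene too. Of the things like the pail, leave any that is orange; of the rest the larger one is meant.

How it is judged:
On the way, in this order (a step that is already met when the one before it is completed fails the run):
1. the pail hangs from the hook by the middle of its handle, let go and settled (distance between pail_bar and hook_seat below 0.025 m and value of joint hook above 0.012 m and contact force between pail and the fingers below 0.1 N and angle between pail's own z axis and vertical below 0.2 rad and linear speed of pail below 0.02 m/s and angular speed of pail below 0.3 rad/s and velocity of joint hook between -0.012 and 0.012 m/s), for 0.4 s.
2. with the pail hanging still, the tare marker is pushed level with the pointer (all of step 1 and z of tare_line in the frame of pointer between -0.004 and 0.004 m), for 0.2 s.
At the end, for the whole second after the job is handed in: The pail hangs still on the hook (middle of its bar within 25 mm of the seat, upright within 0.2 rad, hook dipped by more than 12 mm and at rest) and the tare marker's line is within 4 mm of the pointer's height (all of step 2); the robot touches nothing.
It fails at once if the hook is plunged to the bottom of its travel (dip over 62 mm) (value of joint hook above 0.062 m).
It fails at once if the pail is tipped more than 0.6 rad (angle between pail's own z axis and vertical above 0.6 rad).
It fails at once if the mill, jar, spice jar, oil bottle or glass is shifted by more than 30 mm or knocked over (distance of any of pepper_mill, jar, spice_jar, oil, glass from where it was at the start of the episode above 0.03 m or angle between any of pepper_mill, jar, spice_jar, oil, glass's own z axis and vertical above 0.35 rad).
It also fails if it takes over 64 s, if anything falls off the work surface, if the arm or the gripper's body presses on something with over 40 N, if the wrist force passes 120 N, or if a joint passes its speed limit or range.

## Robot

A 7-joint arm with a two-finger parallel gripper is mounted at the origin on a cart in front of the work surface, level with it; the furniture and walls round the work are solid. World frame = base frame: x ahead of the robot, y to its left, z up, the work surface at z = 0. Lengths are in m, angles in rad, forces in N, time in s.
With the tool pointing down it reaches from about 0.425 to 0.95 m from the base axis. Payload 4.7 kg.
Tool frame: the origin (TCP) lies midway between the tips of the shut fingers; the grasp point (between the pads) lies 19 mm behind it; z points along the fingers, y is the line along which they close (so a half turn about z gives the same grasp; the last joint's range is limited). The gripper opens to 85 mm and grips with 20 to 120 N. Pads are 22 mm wide; open, the fingers measure 114 mm over their backs; the gripper's body (76 mm by 85 mm) begins 54 mm behind the grasp point. The pads swing forward as they close: fully open they stand 13 mm farther back than shut.
Start: joints at [-1.358, 0.469, -0.049, 1.532, 0.024, 1.141, -0.082], TCP at [0.162, 0.655, 0.231] pointing down, gripper open.
Joint ranges: [-2.59, 2.59], [-0.33, 1.99], [-1.39, 1.29], [0.1, 2.45], [-1.04, 4.18], [0.21, 1.99], [-2.66, 2.66]. Speed limits (rad/s): [2.57, 2.57, 3.14, 3.14, 3.14, 3.14, 3.14].

## Interface

Orientations are given as a rotation vector (axis times angle).
In Python, from workcell import r, eoat, kin, eyes, sign_off, telemetry gives the robot as it stands. Calls block until the motion is done:
- r.reach(position, orientation): joint-space move of the TCP to a pose.
- r.move_linear(position, ori=None, max_speed=0.15, until_force=None): straight line of the TCP; ori=None keeps the orientation; max_speed is the mean speed in m/s. With until_force (N) it stops when the force on the tool has changed by that much, and returns True; else False.
- r.set_joints(angles): joint-space move.
- eoat.set_gripper(opening, squeeze=None): finger opening in m; squeeze is the grip in N (None keeps the last); returns when the fingers have stopped.
- r.wait(seconds).
- kin.solve_ik(position, orientation): joint angles nearest the present ones, or None.
- eyes.get_image(name): name is "scene" or "top" or "wrist"; returns the picture (420x560x3 uint8, red, green, blue); there is no depth.
- eyes.get_calibration(name): a dict with "mtx" (3x3 intrinsics, pixels), "camera_from_world" (4x4, takes a point from world to camera coordinates); the wrist camera has in their place "hand_eye" (4x4, takes a point from camera to tool coordinates, whose origin is the TCP and whose axes are the flange's). Camera axes: x right, y up, looking along -z (the intrinsics and any distortion apply to the point x, -y, -z); pixel columns grow to the right and rows downward; lengths in m; the calibration is good to about 2 mm. A picture is of the moment at which its call begins: read the wrist's pose just before it. get_calibration takes no time and is no camera call.
A pose or a line that the arm cannot do raises r.MotionError and nothing moves.
- sign_off(): hands the job in; it is judged then, once.
Trained networks look in the newest picture that a camera, given by its name, has taken for a name from the list of things; names that differ only in an ending like _2 or _b are one class to them, and where a whole thing is asked for, a point or a joint stands for the part that bears it (a point fixed in the world has none). Each returns a list of dicts, best first, with "score" (0 to 1); they miss things now and then, are a little off and sometimes report something else, mostly with a low value. They report only what shows in the picture. A call takes as long as a camera call. They do not tell look-alikes from the thing itself.
- eyes.boxes_of(camera, name): "pixel" ([column, row] in pixels, amid what is visible of it).
- eyes.silhouettes(camera, name): "pixels" (420x560 bool, what is visible of it) and "pixel" ([column, row] in pixels, amid what is visible of it).
Readings, each from a call of its own:
- telemetry.get_time(): time.
- telemetry.get_qpos(): joint angles.
- telemetry.get_qvel(): joint speeds.
- telemetry.get_joint_torque(): joint torques, N m.
- telemetry.get_eef_pos(): TCP position.
- telemetry.get_tool_rot(): TCP orientation.
- telemetry.get_ft_force(): force on the tool from outside, world axes, zero at the start.
- telemetry.get_moment(): the same for the moment, N m.
- telemetry.get_width(): finger opening in m.
- telemetry.get_grip_force(): force on a finger pad.
Only numpy, scipy, OpenCV 4.12 (cv2) and the standard library are available. Lean on these libraries where they do the work, as an engineer would, in place of code of your own. Each camera call takes 0.05 s, during which the arm holds its last target. There are 200 camera calls.

## Working session

There is one attempt and no reset: what is moved stays moved. The work goes in short steps, each a Python script; the robot and the scene stay as the last script left them, time stands still between calls to the robot, and variables do not carry over. Pictures are saved under pics/ and viewed, at most 11 in all, crops included, and the job is handed in when it is done.

```bash
ls; mkdir -p pics; cat > h.py <<'E'
import numpy as np, cv2
from scipy.spatial.transform import Rotation as R
from workcell import r, eoat, kin, eyes, sign_off, telemetry as T
def ray(cam,px):
    c=eyes.get_calibration(cam); K=np.array(c["mtx"])
    p=cv2.undistortPoints(np.array([[px]],float),K,np.array(c.get("dist",np.zeros(5)),float))[0,0]
    d=np.array([p[0],-p[1],-1.])
    if cam=="wrist":
        M=np.array(c["hand_eye"]); Tt=np.eye(4);Tt[:3,:3]=R.from_rotvec(T.get_tool_rot()).as_matrix();Tt[:3,3]=T.get_eef_pos();M=Tt@M
    else: M=np.linalg.inv(np.array(c["camera_from_world"]))
    return M[:3,3],M[:3,:3]@d
def at_z(cam,px,z):
    o,d=ray(cam,px); return o+d*(z-o[2])/d[2]
def tri(a,b):
    (o1,d1),(o2,d2)=a,b; A=np.stack([d1,-d2],1); s=np.linalg.lstsq(A,o2-o1,rcond=None)[0]
    p,q=o1+s[0]*d1,o2+s[1]*d2; return (p+q)/2,np.linalg.norm(p-q)
def proj(cam,P):
    c=eyes.get_calibration(cam); p=np.array(c["camera_from_world"])@np.append(P,1)
    q=np.array(c["mtx"])@[p[0],-p[1],-p[2]]; return q[:2]/q[2]
E
python3 - <<'E'
from h import *
np.set_printoptions(precision=3,suppress=True)
for c in("scene","top"):
    cv2.imwrite(f"pics/{c}0.png",cv2.resize(eyes.get_image(c)[:,:,::-1],(800,600)))
    k=eyes.get_calibration(c);print(c,{a:(np.array(b).round(3).tolist()) for a,b in k.items()}, ray(c,[280,210]))
    for n in("pail","pail_bar","pail_grip_left","pail_grip_right","scale","hook_seat","hook_tip","pointer","tare_line","tare_tab","pepper_mill","jar","spice_jar","oil","glass"):
        print(n,[(np.round(d["pixel"]).tolist(),round(d["score"],2)) for d in eyes.boxes_of(c,n)[:4]])
print(T.get_tool_rot(),T.get_time())
E
```

```text
pics
scene {'mtx': [[413.742, 0.0, 282.875], [0.0, 413.742, 205.064], [0.0, 0.0, 1.0]], 'camera_from_world': [[0.487, -0.874, 0.002, -0.282], [0.508, 0.285, 0.813, -0.389], [-0.711, -0.394, 0.583, -1.066], [0.0, 0.0, 0.0, 1.0]]} (array([-0.423, -0.556,  0.938]), array([ 0.701,  0.397, -0.592]))
pail [([219.0, 253.0], 0.92), ([318.0, 297.0], 0.82), ([380.0, 269.0], 0.55)]
pail_bar [([319.0, 296.0], 0.74), ([378.0, 270.0], 0.73), ([218.0, 249.0], 0.64)]
pail_grip_left [([224.0, 252.0], 0.88), ([380.0, 268.0], 0.73), ([322.0, 300.0], 0.64)]
pail_grip_right [([321.0, 298.0], 0.88), ([379.0, 269.0], 0.79), ([219.0, 253.0], 0.56)]
scale [([250.0, 189.0], 0.61)]
hook_seat [([252.0, 191.0], 0.51), ([242.0, 158.0], 0.48)]
hook_tip [([240.0, 151.0], 0.61)]
pointer [([243.0, 150.0], 0.7)]
tare_line []
tare_tab [([282.0, 150.0], 0.63), ([251.0, 188.0], 0.19)]
pepper_mill [([348.0, 228.0], 0.75)]
jar [([400.0, 248.0], 0.61), ([378.0, 269.0], 0.48)]
spice_jar [([325.0, 248.0], 0.74), ([379.0, 270.0], 0.33)]
oil [([267.0, 240.0], 0.74), ([284.0, 146.0], 0.67)]
glass [([194.0, 195.0], 0.75)]
top {'m
[... 496 characters left out ...]
 0.79), ([219.0, 246.0], 0.78)]
pail_grip_right [([363.0, 264.0], 0.82), ([317.0, 291.0], 0.72), ([221.0, 243.0], 0.65)]
scale [([241.0, 176.0], 0.75)]
hook_seat [([269.0, 244.0], 0.71), ([228.0, 154.0], 0.49)]
hook_tip [([227.0, 148.0], 0.61), ([361.0, 262.0], 0.25)]
pointer [([228.0, 161.0], 0.72), ([363.0, 265.0], 0.33)]
tare_line [([365.0, 264.0], 0.59), ([272.0, 144.0], 0.43)]
tare_tab [([363.0, 263.0], 0.22)]
pepper_mill [([339.0, 223.0], 0.8)]
jar [([378.0, 236.0], 0.68), ([273.0, 137.0], 0.45)]
spice_jar [([316.0, 238.0], 0.72), ([363.0, 262.0], 0.21)]
oil [([267.0, 242.0], 0.7)]
glass [([187.0, 174.0], 0.87), ([270.0, 136.0], 0.66), ([242.0, 176.0], 0.63)]
[-0.379 -3.119 -0.   ] 1.6
```

View pics/scene0.png

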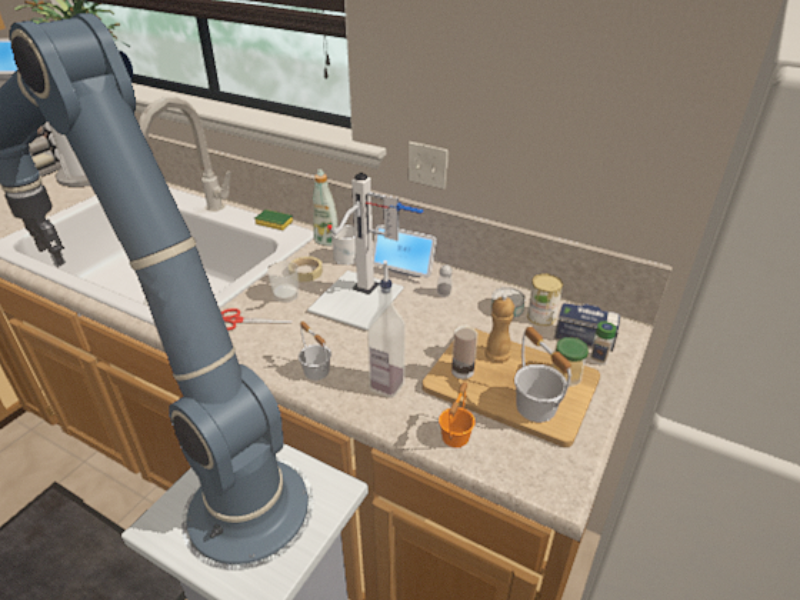

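View pics/top0.png

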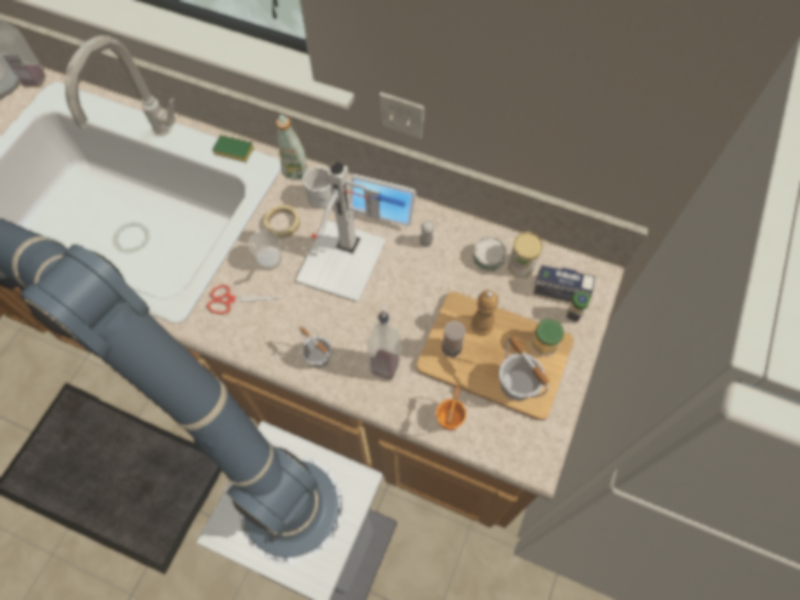

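The scene picture shows three pail-like things (pixels in the original image): a grey pail on the board at (380,269), a smaller grey pail at (219,253) and an orange pail at (318,297). I choose (380,269): it is the larger grey one, and it stands on the board. The scale is at about (250,189), and the oil bottle stands in front of it at (267,240). Next I check the choice in close crops.

```bash
python3 - <<'E'
from h import *
np.set_printoptions(precision=3,suppress=True)
def crop(im,x,y,w,h): return cv2.resize(im[y:y+h,x:x+w,::-1],(400,300),interpolation=cv2.INTER_CUBIC)
s=eyes.get_image("scene");t=eyes.get_image("top")
m=np.vstack([np.hstack([crop(s,212,112,120,90),crop(t,200,105,120,90)]),np.hstack([crop(s,325,205,120,90),crop(t,305,210,120,90)])])
cv2.imwrite("pics/m1.png",m)
print(tri(ray("scene",[380,269]),ray("top",[362,263])))
for n,a,b in(("mill",[348,228],[339,223]),("jar",[400,248],[378,236]),("spice",[325,248],[316,238]),("oil",[267,240],[267,242]),("glass",[194,195],[187,174]),("small",[219,253],[220,243])):
    print(n,*tri(ray("scene",a),ray("top",b)))
E
```

```text
(array([ 0.463, -0.376,  0.094]), np.float64(0.01596958609244917))
mill [ 0.546 -0.25   0.137] 0.002761830460508871
jar [ 0.577 -0.398  0.096] 0.021914752033252737
spice [ 0.495 -0.196  0.071] 0.004905712449500169
oil [ 0.395 -0.051  0.119] 0.00553723093066518
glass [0.547 0.354 0.06 ] 0.018767663618844868
small [0.366 0.123 0.011] 0.0007391486164135168
```

View pics/m1.png

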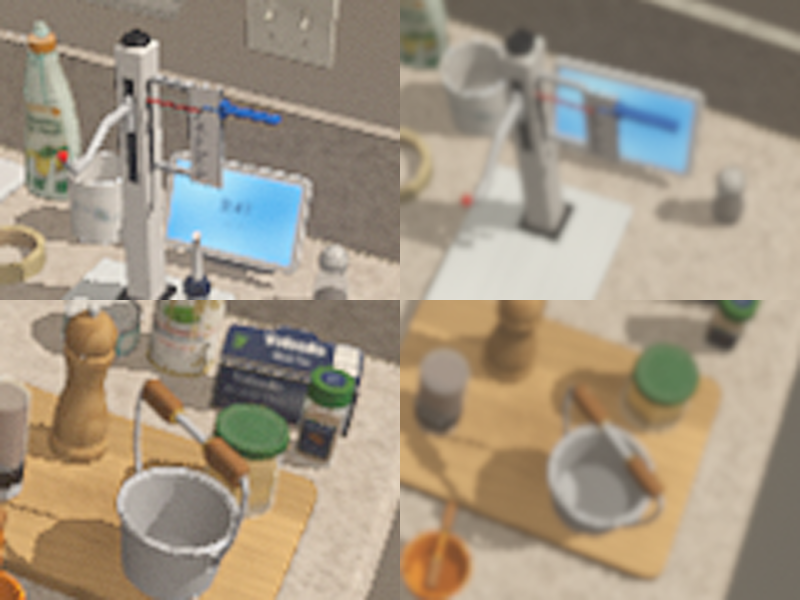

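The crops show the grey pail's wooden grips at about scene (374,235) and (393,252), top (362,241) and (378,263). The red hook ball is at scene (231,159), top (220,165). The blue tab is at about scene (288,146), top (277,139). Choice confirmed: the grey pail on the board, with the mill and the green-lidded jar close by.

```bash
python3 - <<'E'
from h import *
np.set_printoptions(precision=3,suppress=True)
S=lambda x,y:[212+x*.3,112+y*.3]
U=lambda x,y:[200+(x-400)*.3,105+y*.3]
P=lambda x,y:[325+x*.3,205+(y-300)*.3]
Q=lambda x,y:[305+(x-400)*.3,210+(y-300)*.3]
for n,a,b,z in(("gripA",P(164,400),Q(590,404),.187),("gripB",P(227,458),Q(645,476),.187),("tip",S(63,156),U(467,200),.276),("tabtip",S(280,120),U(679,126),.29),("tabin",S(228,108),U(620,110),.29),("coltop",S(137,40),U(520,42),.345),("colbase",S(147,290),U(547,222),.014),("pointer0",S(150,101),U(540,97),.28)):
    print(n,*tri(ray("scene",a),ray("top",b)),at_z("scene",a,z),at_z("top",b,z))
for c in ("scene","top"):
  im=cv2.cvtColor(eyes.get_image(c),cv2.COLOR_RGB2HSV)
  red=((im[...,0]<6)|(im[...,0]>174))&(im[...,1]>150)&(im[...,2]>120)
  blue=(im[...,0]>105)&(im[...,0]<125)&(im[...,1]>170)
  for nm,m in(("red",red),("blue",blue)):
    n,l,st,ce=cv2.connectedComponentsWithStats(m.astype(np.uint8));print(c,nm,[(st[i].tolist(),ce[i].round(1).tolist()) for i in range(1,n) if st[i,4]>3 and 200<ce[i,0]<330 and ce[i,1]<200])
E
```

```text
gripA [ 0.492 -0.344  0.187] 0.0017762321734535757 [ 0.492 -0.344  0.187] [ 0.492 -0.343  0.187]
gripB [ 0.441 -0.413  0.192] 0.0013865206569731521 [ 0.447 -0.413  0.187] [ 0.443 -0.413  0.187]
tip [0.524 0.163 0.278] 0.0009082713228949911 [0.527 0.165 0.276] [0.525 0.164 0.276]
tabtip [0.677 0.005 0.287] 0.0009089969183291477 [0.673 0.003 0.29 ] [0.675 0.005 0.29 ]
tabin [0.673 0.065 0.287] 0.004696428703053396 [0.67  0.061 0.29 ] [0.67  0.066 0.29 ]
coltop [0.677 0.173 0.337] 0.002071104000152099 [0.662 0.162 0.345] [0.67  0.17  0.345]
colbase [0.657 0.161 0.039] 0.0013187064943418025 [0.688 0.18  0.014] [0.67  0.17  0.014]
pointer0 [0.66  0.149 0.28 ] 0.0016064171743599598 [0.661 0.148 0.28 ] [0.66 0.15 0.28]
scene red [([229, 157, 3, 3, 6], [230.3, 158.2])]
scene blue [([279, 143, 17, 6, 32], [286.6, 145.8])]
top red []
top blue []
```

```bash
cat >> h.py <<'E'
def down(h):  # tool down, tool y heading h (deg)
    f=np.radians((h+90)/2); return np.pi*np.array([np.cos(f),np.sin(f),0])
E
python3 - <<'E'
from h import *
np.set_printoptions(precision=2,suppress=True)
print(at_z("scene",[400.6,242.5],.106),at_z("top",[304+.3*263,210+.3*74],.106))
for k in(0,180):
  for n,p,h in(("A",[.492,-.344,.168],-35.4),("B",[.443,-.413,.168],-35.4),("hov",[.4675,-.3785,.42],-35.4),("high",[.45,-.40,.52],-35.4),("seatA",[.555,.21,.24],2),("seatB",[.555,.12,.24],2),("preB",[.45,.12,.28],2),("preBhi",[.45,.12,.52],2),("tab",[.673,.02,.25],92),("up",[.15,.6,.5],0)):
    q=kin.solve_ik(p,down(h+k)); print(k,n,q)
E
```

```text
[ 0.6  -0.4   0.11] [ 0.59 -0.4   0.11]
0 A [-0.21  0.65  1.11  1.83 -0.65  1.09  0.53]
0 B [-0.06  0.66  1.11  1.81 -0.66  1.1   0.67]
0 hov [-0.17  0.38  1.12  1.47 -0.34  1.5   0.33]
0 high [-0.07  0.37  1.11  1.25 -0.33  1.71  0.35]
0 seatA [-0.8   0.35  0.48  1.75 -0.18  1.09 -0.23]
0 seatB [-0.71  0.31  0.54  1.81 -0.18  1.07 -0.08]
0 preB [-0.83  0.07  0.51  1.97 -0.04  1.12 -0.27]
0 preBhi [-0.92 -0.03  0.56  1.53  0.02  1.65 -0.33]
0 tab [-0.39  0.47  0.44  1.54 -0.21  1.18  1.69]
0 up [-1.55  0.28  0.22  1.23 -0.06  1.64 -1.34]
180 A [-0.21  0.65  1.11  1.83 -0.65  1.09 -2.61]
180 B [-0.06  0.66  1.11  1.81 -0.66  1.1  -2.47]
180 hov None
180 high None
180 seatA [ 0.37  0.59 -1.17  1.68  0.57  1.26  2.25]
180 seatB [ 0.55  0.54 -1.17  1.74  0.53  1.22  2.41]
180 preB [ 0.67  0.24 -1.17  1.9   0.24  1.16  2.59]
180 preBhi None
180 tab [-0.61  0.54  0.79  1.55 -0.4   1.22 -1.29]
180 up [-1.12  0.3  -0.39  1.2   0.12  1.66  1.65]
```

```bash
python3 - <<'E'
from h import *
np.set_printoptions(precision=3,suppress=True)
r.set_joints([-1.4,.28,0,1.23,0,1.64,0]); print(T.get_eef_pos())
r.set_joints([.68,.28,0,1.23,0,1.64,0]); print(T.get_eef_pos())
p=np.array([.4675,-.3785,.42]);o=down(-35.4)
print(kin.solve_ik(p,o)); r.reach(p,o)
im=eyes.get_image("wrist"); cv2.imwrite("pics/w1.png",im[:,:,::-1])
for n in("pail","pail_grip_left","pail_grip_right","pail_bar"):
  for d in eyes.boxes_of("wrist",n)[:3]: print(n,d["pixel"],d["score"],at_z("wrist",d["pixel"],.187))
print(T.get_eef_pos(),T.get_tool_rot(),o,T.get_time(),T.get_qpos())
E
```

```text
[0.146 0.6   0.491]
[ 0.454 -0.42   0.493]
[ 0.639  0.249 -0.037  1.427  0.009  1.466 -0.016]
pail [161.9, 140.1] 0.71 [ 0.377 -0.271  0.187]
pail [284.3, 157.6] 0.58 [ 0.478 -0.368  0.187]
pail_grip_left [283.3, 158.4] 0.68 [ 0.476 -0.368  0.187]
pail_grip_right [282.1, 157.4] 0.64 [ 0.476 -0.366  0.187]
pail_grip_right [164.4, 143.9] 0.63 [ 0.376 -0.276  0.187]
pail_bar [285.2, 157.9] 0.77 [ 0.478 -0.369  0.187]
pail_bar [163.0, 140.8] 0.57 [ 0.377 -0.272  0.187]
[ 0.468 -0.38   0.422] [2.791 1.437 0.002] [2.792 1.441 0.   ] 7.225 [ 0.639  0.249 -0.035  1.424  0.009  1.467 -0.016]
```

View pics/w1.png

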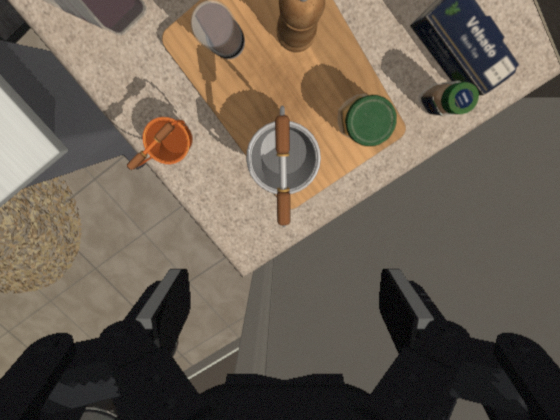

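The wrist picture shows the pail's grips at (282.5,135) and (284,208), with the handle almost exactly upright in the image. The jar lid is at (370,120) and the mill at (300,22). Next I compute both grip positions and take the near grip (B).

```bash
python3 - <<'E'
from h import *
np.set_printoptions(precision=4,suppress=True)
a=at_z("wrist",[282.5,135],.187);b=at_z("wrist",[284,208],.187);d=a-b
print(a,b,np.linalg.norm(d),np.degrees(np.arctan2(d[1],d[0])),(a+b)/2)
im=cv2.cvtColor(eyes.get_image("wrist"),cv2.COLOR_RGB2HSV)[95:235,260:310]
m=((im[...,0]<14)&(im[...,1]>120)).astype(np.uint8)
n,l,s,c=cv2.connectedComponentsWithStats(m)
for i in range(1,n):
  if s[i,4]>60: print(s[i],c[i]+[260,95],at_z("wrist",c[i]+[260,95],.187))
E
```

```text
[ 0.4909 -0.3457  0.187 ] [ 0.4419 -0.4172  0.187 ] 0.08663637110080658 55.57748960304744 [ 0.4664 -0.3814  0.187 ]
[ 13  19  15  38 461] [280.295  132.0716] [ 0.4906 -0.3413  0.187 ]
[ 15  96  14  32 366] [281.7705 206.0246] [ 0.4411 -0.4131  0.187 ]
```

```bash
python3 - <<'E'
from h import *
np.set_printoptions(precision=4,suppress=True)
o=down(-34.5);B=np.array([.4419,-.4155])
eoat.set_gripper(.06)
r.reach([*B,.26],o); r.move_linear([*B,.168],o,.12)
eoat.set_gripper(0.0,70); print(T.get_width(),T.get_grip_force(),T.get_eef_pos(),T.get_ft_force())
r.move_linear([*B,.20],o,.06); r.wait(.3);print(T.get_ft_force(),T.get_moment(),T.get_width())
r.move_linear([*B,.50],o,.2)
print(T.get_eef_pos(),T.get_width(),T.get_time(),T.get_qpos())
for p in([.45,.12,.51],[.45,.12,.29],[.555,.12,.29]): print(kin.solve_ik(p,down(2)))
a=eyes.get_image("wrist")[:,:,::-1];b=eyes.get_image("scene")[:,:,::-1]
cv2.imwrite("pics/g1.png",cv2.resize(np.hstack([a,b]),(800,300)))
E
```

```text
0.015022325610867904 68.93378019332886 [ 0.4415 -0.4157  0.1685] [-2.1708 -0.3137  3.9255]
[ 0.3818  0.2173 -2.5737] [-0.1436  0.0849 -0.0296] 0.015243212564603445
[ 0.4417 -0.4153  0.4988] 0.015295884684215322 12.3667 [ 0.6908  0.2551 -0.0078  1.2495  0.002   1.6392  0.0812]
[ 0.2164  0.0252 -0.5757  1.4972  0.0137  1.6233 -0.3235]
[ 0.1868  0.1095 -0.5779  1.9029  0.0655  1.1477 -0.3804]
[ 0.1322  0.2916 -0.5249  1.6942  0.1553  1.1974 -0.3963]
```

View pics/g1.png

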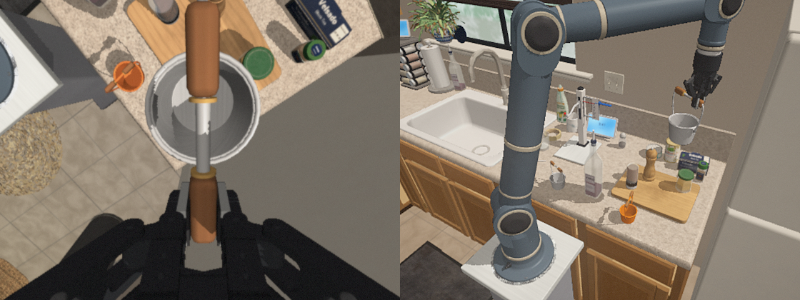

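Pail gripped and lifted; the wrist force shows about 2.6 N, so a dip of about 23 mm is expected. I carry it high to a point in front of the hook and look there.

```bash
python3 - <<'E'
from h import *
np.set_printoptions(precision=4,suppress=True)
o=down(-34.5)
r.move_linear([.4419,-.4155,.535],o,.2)
q=np.array(T.get_qpos()); q[0]=-.15; r.set_joints(q); print(T.get_eef_pos())
r.reach([.45,.12,.53],down(2)); print(T.get_qpos(),T.get_time())
r.move_linear([.45,.12,.283],down(2),.2); r.wait(.3)
print(T.get_eef_pos(),T.get_ft_force(),T.get_width(),T.get_time())
w=eyes.get_image("wrist");s=eyes.get_image("scene");t=eyes.get_image("top")
c=lambda im,x,y,a,b:cv2.resize(im[y:y+b,x:x+a,::-1],(400,300),interpolation=cv2.INTER_CUBIC)
cv2.imwrite("pics/h1.png",np.vstack([np.hstack([c(w,0,0,560,420),c(s,190,110,140,105)]),np.hstack([c(t,180,100,140,105),c(w,160,0,280,210)])]))
E
```

```text
[0.6048 0.0487 0.5354]
[-0.2936  0.0001 -0.0557  1.475   0.0007  1.665  -0.3161] 15.3
[0.4502 0.1201 0.2835] [-0.7131 -0.3971 -3.5605] 0.014803693336019526 16.9833
```

View pics/h1.png

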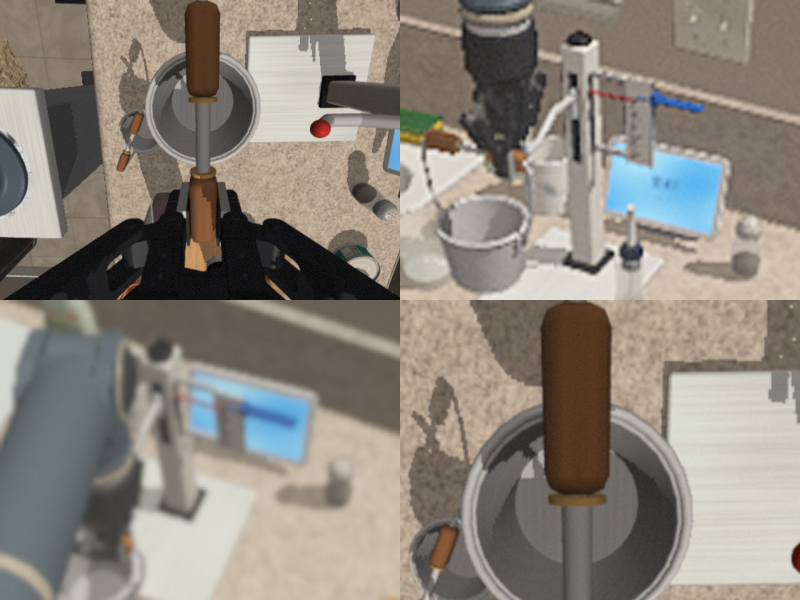

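In the wrist view the bar's middle is at about (284,193), the red ball at about (448,179), and the base plate's edges are parallel to the tool axes, so the yaw of 2° is right.

```bash
python3 - <<'E'
from h import *
np.set_printoptions(precision=4,suppress=True)
im=eyes.get_image("wrist"); h=cv2.cvtColor(im,cv2.COLOR_RGB2HSV)
m=(((h[...,0]<6)|(h[...,0]>174))&(h[...,1]>150)&(h[...,2]>90)).astype(np.uint8)
n,l,s,c=cv2.connectedComponentsWithStats(m)
for i in range(1,n):
  if s[i,4]>60: print(s[i],c[i],at_z("wrist",c[i],.276))
z=T.get_eef_pos()[2]+.019
for p in([284,139],[284,248],[284,193]): print(p,at_z("wrist",p,z))
pl=[at_z("wrist",[x*1.4,y*1.4],.014) for x,y in((247,37),(247,141),(374,35))]; print(pl)
for a,b in((0,1),(0,2)):
  d=pl[b]-pl[a]; print(np.degrees(np.arctan2(d[1],d[0])),np.linalg.norm(d))
E
```

```text
[438 168  25  25 444] [450.7973 180.464 ] [0.5264 0.166  0.276 ]
[284, 139] [0.4478 0.1853 0.3021]
[284, 248] [0.4493 0.141  0.3021]
[284, 193] [0.4485 0.1645 0.3021]
[array([0.5159, 0.2534, 0.014 ]), array([0.5319, 0.0806, 0.014 ]), array([0.718 , 0.2633, 0.014 ])]
-84.68874576836998 0.17352219831072443
2.80835485979732 0.20239971969857687
```

```bash
python3 - <<'E'
from h import *
np.set_printoptions(precision=3,suppress=True)
o=down(2.7); x,y=.5581,.1230
r.move_linear([.45,.118,.283],o,.1)
r.move_linear([x,y,.283],o,.08); r.wait(.3); print(T.get_eef_pos(),T.get_ft_force())
im=eyes.get_image("wrist"); s=eyes.get_image("scene")
c=lambda im,x,y,a,b:cv2.resize(im[y:y+b,x:x+a,::-1],(400,300),interpolation=cv2.INTER_CUBIC)
cv2.imwrite("pics/k1.png",np.hstack([c(im,140,60,320,240),c(s,190,110,140,105)]))
for z in(.25,.240,.236,.231): r.move_linear([x,y,z],o,.03); print(z,T.get_eef_pos()[2],T.get_ft_force(),T.get_moment())
print(T.get_time())
E
```

```text
[0.558 0.123 0.283] [-0.469 -0.622 -2.96 ]
0.25 0.25025693383391834 [ 0.355  0.244 -1.901] [-0.14  -0.02  -0.038]
0.24 0.23974532404608678 [ 0.02  -0.534 -3.111] [-0.084  0.049  0.011]
0.236 0.2358986693608462 [-0.111 -0.575 -2.25 ] [-0.139 -0.017 -0.028]
0.231 0.23087772301059184 [-0.336  0.802 -1.936] [-0.124  0.031  0.026]
21.6667
```

View pics/k1.png

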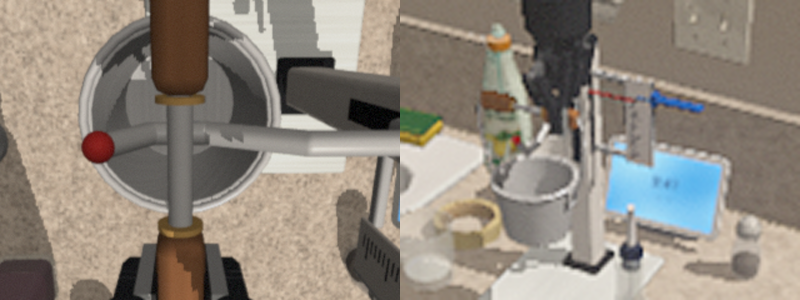

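The wrist view shows the bar over the hook with the ball past it at about (218,178). The rod crosses the bar slightly on the far-grip side of its middle. I check that sideways offset numerically before loading the hook further.

```bash
python3 - <<'E'
from h import *
np.set_printoptions(precision=4,suppress=True)
dz=np.array([.558,.123,.283])-T.get_eef_pos()
f=lambda X,Y,z:at_z("wrist",[140+X*.8,60+Y*.8],z-dz[2])+dz
print("ball",f(98,147,.276),"rod",f(180,131,.25),"fer",f(180,100,.302),f(180,228,.302))
im=eyes.get_image("wrist")
print("now tcp",T.get_eef_pos());cv2.imwrite("pics/k2.png",cv2.resize(im[60:300,140:460,::-1],(640,480)))
E
```

```text
ball [0.5254 0.1662 0.276 ] rod [0.5558 0.1687 0.25  ] fer [0.555  0.1878 0.302 ] [0.5569 0.1464 0.302 ]
now tcp [0.5581 0.123  0.231 ]
```

View pics/k2.png

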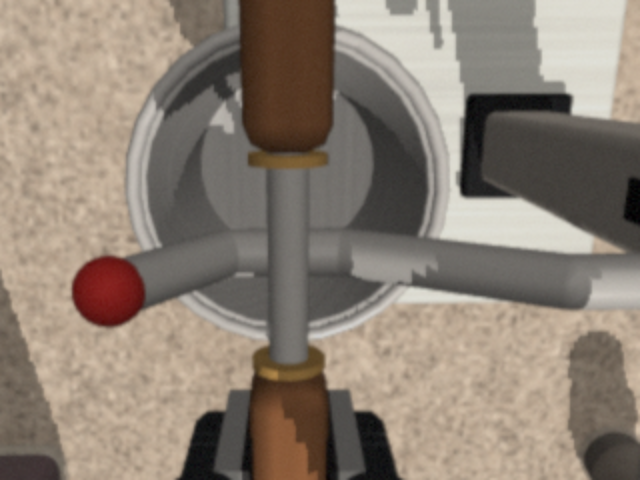

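The offset is only 1.6 mm, so the bar is well centred on the seat. I lower on, let go, rise and check.

```bash
python3 - <<'E'
from h import *
np.set_printoptions(precision=3,suppress=True)
o=down(2.7); x,y=.5581,.1230
def F(): return np.mean([T.get_ft_force()for _ in range(1)],axis=0)
for z in(.225,.219,.213):
    r.move_linear([x,y,z],o,.03); f=[]
    for _ in range(6): r.wait(.05); f.append(T.get_ft_force()[2])
    print(z,np.mean(f))
eoat.set_gripper(.05); f=[]
for _ in range(6): r.wait(.05); f.append(T.get_ft_force()[2])
print("free",np.mean(f),T.get_time())
r.move_linear([x,y,.30],o,.08)
r.move_linear([x-.02,y-.04,.40],o,.2); r.wait(.5)
w=eyes.get_image("wrist");s=eyes.get_image("scene");t=eyes.get_image("top")
c=lambda im,x,y,a,b:cv2.resize(im[y:y+b,x:x+a,::-1],(400,300),interpolation=cv2.INTER_CUBIC)
cv2.imwrite("pics/l1.png",np.vstack([np.hstack([c(w,0,0,560,420),c(s,210,110,120,90)]),np.hstack([c(t,190,100,120,90),c(s,255,120,40,30)])]))
print(T.get_time())
E
```

```text
0.225 -1.404854023904323
0.219 -0.5149734170347092
0.213 -0.03526836197827293
free 0.10486798202774135 24.4
26.9917
```

View pics/l1.png

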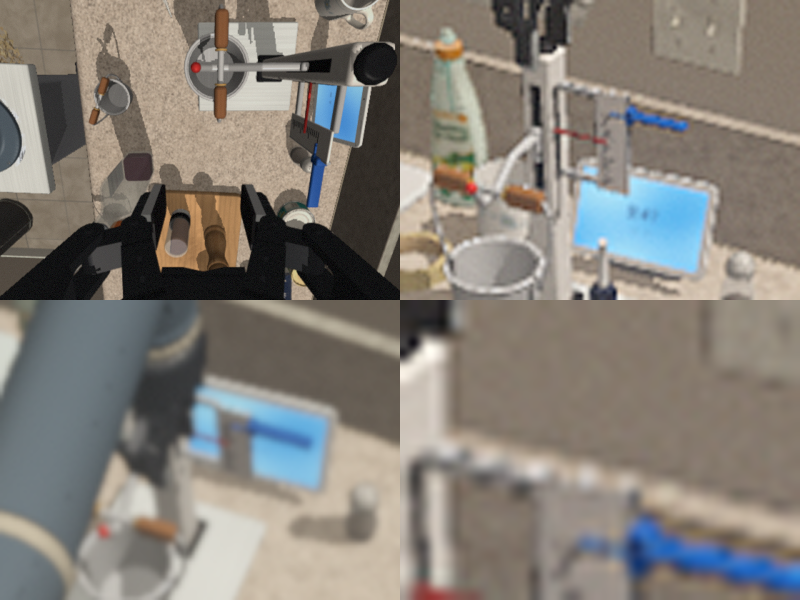

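The pail hangs upright by its middle, with the marker (blue) above the red pointer. The bar's height at release puts the dip at about 28 mm. For an accurate pointer height I tilt the wrist camera at the plate.

```bash
cat >> h.py <<'E'
def tilt(deg,yaw=2.7):
    a=np.radians(deg);c,s=np.cos(a),np.sin(a)
    return R.from_euler('z',yaw,degrees=True)*R.from_matrix(np.array([[0,c,s],[1,0,0],[0,s,-c]]))
def look(target,D,deg):
    M=np.array(eyes.get_calibration("wrist")["hand_eye"]); Rm=tilt(deg).as_matrix()
    C=target+D*(Rm@M[:3,:3]@[0,0,1]); return C-Rm@M[:3,3],tilt(deg).as_rotvec(),C
E
python3 - <<'E'
from h import *
np.set_printoptions(precision=3,suppress=True)
print(np.array(eyes.get_calibration("wrist")["hand_eye"]))
ok=None
for deg in(60,50,40,30):
  for D in(.22,.26,.3):
    p,o,C=look(np.array([.666,.085,.26]),D,deg); q=kin.solve_ik(p,o); print(deg,D,p,C,q)
    if q is not None and ok is None and p[2]>.3: ok=(p,o)
E
```

```text
[[-0.     0.951  0.311  0.079]
 [ 1.     0.    -0.     0.   ]
 [-0.     0.311 -0.951 -0.143]
 [ 0.     0.     0.     1.   ]]
60 0.22 [0.609 0.071 0.293] [0.482 0.145 0.365] [ 0.788  0.198 -1.151  2.299  2.267  0.47  -2.317]
60 0.26 [0.576 0.082 0.312] [0.448 0.156 0.384] [-1.407 -0.162  0.999  2.416  2.112  0.454 -2.225]
60 0.3 [0.542 0.093 0.331] [0.415 0.166 0.403] [-1.401 -0.297  0.829  2.438  1.833  0.603 -1.966]
50 0.22 [0.616 0.072 0.303] [0.503 0.146 0.394] [ 0.697  0.125 -1.008  2.17   1.463  0.269 -1.546]
50 0.26 [0.586 0.083 0.327] [0.473 0.157 0.419] [ 0.208 -0.025 -0.508  2.205  1.068  0.211 -1.232]
50 0.3 [0.556 0.094 0.351] [0.443 0.168 0.443] [ 0.125 -0.113 -0.452  2.216  0.787  0.254 -0.989]
40 0.22 [0.624 0.072 0.311] [0.529 0.147 0.42 ] [-0.231  0.06  -0.014  2.065  0.378  0.351 -0.508]
40 0.26 [0.599 0.083 0.34 ] [0.504 0.158 0.449] [-0.209 -0.007 -0.075  2.063  0.372  0.428 -0.525]
40 0.3 [0.574 0.095 0.369] [0.479 0.169 0.478] [-0.198 -0.072 -0.125  2.055  0.354  0.506 -0.532]
30 0.22 [0.633 0.073 0.317] [0.558 0.148 0.441] [-0.219  0.116 -0.004  1.911  0.155  0.603 -0.281]
30 0.26 [0.614 0.084 0.35 ] [0.539 0.16  0.474] [-0.234  0.06  -0.023  1.896  0.169  0.678 -0.313]
30 0.3 [0.594 0.096 0.383] [0.519 0.171 0.507] [-0.249  0.009 -0.043  1.875  0.178  0.755 -0.343]
```

```bash
python3 - <<'E'
from h import *
np.set_printoptions(precision=4,suppress=True)
p,o,C=look(np.array([.666,.085,.26]),.3,40)
r.reach(p,o); r.wait(.2)
im=eyes.get_image("wrist"); np.save("w.npy",im)
np.savez("pose.npz",p=T.get_eef_pos(),r=T.get_tool_rot())
cv2.imwrite("pics/p1.png",cv2.resize(cv2.rotate(im[80:340,130:430,::-1],cv2.ROTATE_90_CLOCKWISE),(520,600),interpolation=cv2.INTER_CUBIC))
print(T.get_time(),T.get_eef_pos())
E
```

```text
28.1 [0.5745 0.0947 0.3694]
```

View pics/p1.png

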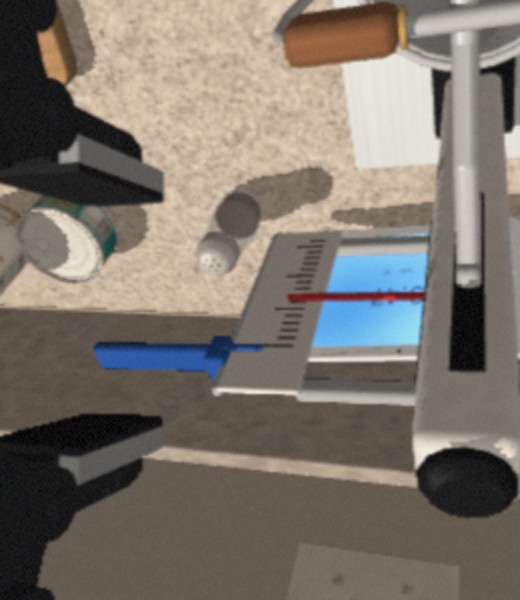

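In the picture rotated clockwise (world down is up), the pointer end is at about (290,297) and the marker line's inner end at about (262,347). The plate's low edge is near y=235 and its high edge near y=392.

```bash
python3 - <<'E'
from h import *
np.set_printoptions(precision=4,suppress=True)
for yaw in(2,2.7,3.5):
  a=np.radians(yaw);n=np.array([np.cos(a),np.sin(a),0]);yv=np.array([-np.sin(a),np.cos(a),0])
  col=np.array([.526,.166,0])+.15*n
  def f(X,Y,off=-.009):
    o,d=ray("wrist",[130+Y/2,339-X/2]); P=o+d*((col+off*n-o)@n)/(d@n); return np.array([(P-col)@yv,P[2]])
  for nm,X,Y,off in(("ptr",290,297,-.009),("line",262,347,-.009),("line_r",293,346,-.009),("low1",277,235,-.009),("high1",222,388,-.009),("lowR",330,235,-.009),("highR",302,391,-.009),("tabtip",97,343,-.007),("tabtip2",97,363,-.007)): print(yaw,nm,f(X,Y,off))
E
```

```text
2 ptr [-0.0768  0.2481]
2 line [-0.0819  0.2824]
2 line_r [-0.0683  0.2813]
2 low1 [-0.0954  0.1955]
2 high1 [-0.0929  0.3074]
2 lowR [-0.0663  0.1968]
2 highR [-0.0592  0.3069]
2 tabtip [-0.1651  0.2807]
2 tabtip2 [-0.1587  0.2939]
2.7 ptr [-0.079   0.2469]
2.7 line [-0.0841  0.2814]
2.7 line_r [-0.0704  0.2804]
2.7 low1 [-0.0978  0.1937]
2.7 high1 [-0.0952  0.3063]
2.7 lowR [-0.0684  0.1956]
2.7 highR [-0.0611  0.3063]
2.7 tabtip [-0.1687  0.2786]
2.7 tabtip2 [-0.1622  0.292 ]
3.5 ptr [-0.0814  0.2455]
3.5 line [-0.0867  0.2801]
3.5 line_r [-0.0727  0.2793]
3.5 low1 [-0.1005  0.1916]
3.5 high1 [-0.0979  0.3051]
3.5 lowR [-0.0707  0.1941]
3.5 highR [-0.0634  0.3055]
3.5 tabtip [-0.1729  0.2761]
3.5 tabtip2 [-0.1662  0.2897]
```

```bash
python3 - <<'E'
from h import *
np.set_printoptions(precision=4,suppress=True)
h=cv2.cvtColor(np.load("w.npy"),cv2.COLOR_RGB2HSV)
m=(((h[...,0]<6)|(h[...,0]>174))&(h[...,1]>150)&(h[...,2]>90)).astype(np.uint8)
n,l,s,c=cv2.connectedComponentsWithStats(m)
sc=eyes.get_image("scene");g=cv2.cvtColor(sc,cv2.COLOR_RGB2HSV)
for i in range(1,n):
  if s[i,4]>60:
    o,d=ray("wrist",c[i]); print(s[i],c[i],"x=.526:",o+d*(.526-o[0])/d[0],"at z .248",at_z("wrist",c[i],.248))
m2=(((g[...,0]<6)|(g[...,0]>174))&(g[...,1]>150)&(g[...,2]>120)).astype(np.uint8)
n,l,s,c=cv2.connectedComponentsWithStats(m2)
for i in range(1,n):
  if s[i,4]>2 and 200<c[i,0]<300 and c[i,1]<210: print("scene",s[i],c[i],[ray("scene",c[i])[0]+ray("scene",c[i])[1]*(.526-ray("scene",c[i])[0][0])/ray("scene",c[i])[1][0]])
eoat.set_gripper(0,30)
o=down(2.7)
r.reach([.64,.02,.40],o); r.move_linear([.676,.023,.32],o,.15)
hit=r.move_linear([.676,.023,.245],o,.03,until_force=1.5); print(hit,T.get_eef_pos(),T.get_ft_force(),T.get_time())
E
```

```text
[ 84  99  23  21 354] [ 95.1893 109.0085] x=.526: [0.526  0.1661 0.2418] at z .248 [0.5248 0.1662 0.248 ]
[277 128   4  68 159] [277.7925 163.3522] x=.526: [0.526  0.1579 0.4212] at z .248 [0.6673 0.1231 0.248 ]
scene [230 165   3   3   6] [230.8333 165.8333] [array([0.526 , 0.1664, 0.2497])]
True [0.6756 0.023  0.2844] [0.2417 0.0565 0.1374] 31.6083
```

```bash
python3 - <<'E'
from h import *
np.set_printoptions(precision=4,suppress=True)
o=down(2.7)
for z in(.275,.265,.256):
    r.move_linear([.676,.023,z],o,.03); print(T.get_eef_pos()[2],T.get_ft_force()[2])
r.wait(.2); print(T.get_eef_pos(),T.get_ft_force())
r.move_linear([.676,.023,.33],o,.1)
p,o,C=look(np.array([.666,.085,.25]),.3,40)
r.reach(p,o); r.wait(.3)
im=eyes.get_image("wrist"); np.save("w2.npy",im)
cv2.imwrite("pics/p2.png",cv2.resize(cv2.rotate(im[120:300,200:380,::-1],cv2.ROTATE_90_COUNTERCLOCKWISE),(600,600),interpolation=cv2.INTER_CUBIC))
print(T.get_time(),T.get_eef_pos(),p)
E
```

```text
0.27448591849366905 -0.6009980832873839
0.2645369647394691 -0.23054898892216186
0.25554515707316583 0.5074578306442927
[0.676  0.023  0.2559] [-0.2934  1.0126  0.9907]
35.2833 [0.5746 0.0944 0.3587] [0.5738 0.0947 0.359 ]
```

View pics/p2.png

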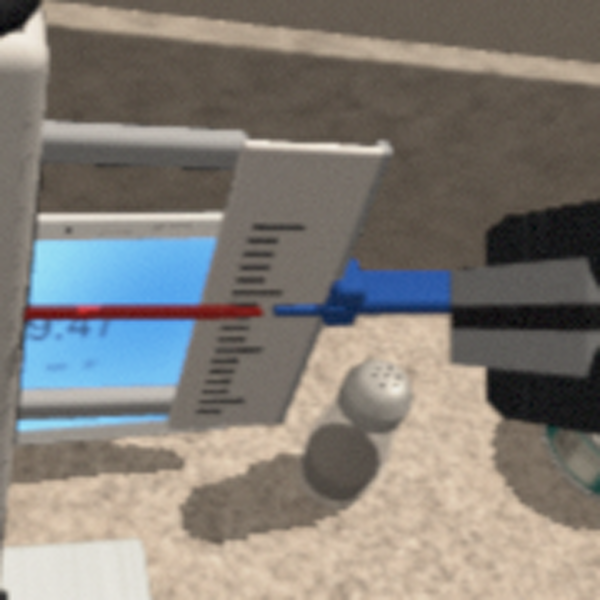

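The marker's line ends at (276,310) and the pointer at (261,311). They are level to within 1 mm, and this agrees with the dip of about 27 mm. The gripper touches nothing, so I hand the job in.

```bash
python3 - <<'E'
from h import *
r.wait(.5); print(sign_off(),T.get_time())
E
```

```text
the job is handed in; nothing more can be done
the job is handed in; nothing more can be done
```

I handed the job in at about 36 s of the 64 s allowed: the pail hangs upright by its middle on the hook, and the tare line reads level with the pointer to within about 1 mm in the wrist camera; the hand-in gave no pass or fail result.

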